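Put the washed cup drainer back together

ROBOT

A 6-joint arm with a two-finger parallel gripper is mounted at the origin on a cart in front of the work surface, level with it; the furniture and walls round the work are solid. World frame = base frame: x ahead of the robot, y to its left, z up, the work surface at z = 0. Lengths are in mm, angles in degrees, forces in N, time in s.
With the tool pointing down it reaches from about 300 to 850 mm from the base axis. Payload 4.2 kg.
Tool frame: the origin (TCP) lies midway between the tips of the shut fingers; the grasp point (between the pads) lies 19 mm behind it (env.grasp_offset is the distance from the TCP to the grasp point, in mm); z points along the fingers, y is the line along which they close (so a half turn about z gives the same grasp; the last joint's range is limited). The gripper opens to 91 mm and grips with 3 to 60 N. Pads are 32 mm wide; open, the fingers measure 118 mm over their backs; the gripper's body (76 mm by 178 mm) begins 60 mm behind the grasp point.
Start: joints at [62.051, 18.312, 89.639, -0, 72.044, -1.146], TCP at [259.286, 513.239, 213.976] pointing down, gripper open.
Joint ranges: [-177.97, 177.97], [-48.28, 115.42], [12.27, 149.76], [-77.06, 257.06], [2.81, 150.46], [-146.56, 146.56]. Speed limits (degrees/s): [147.25, 147.25, 180, 180, 180, 180].

INTERFACE

Orientations are given as [roll, pitch, yaw] about the fixed x, y, z axes, in that order (R = Rz(yaw) Ry(pitch) Rx(roll)).
In Python, from workcell import env, optics gives the robot as it stands. The module is installed in compiled form; this text tells all that it offers.
- The arm moves only by the tool send_rows, never from a script. Its argument "targets" is a list that holds one entry, the list of rows, each a list of 7 numbers: the turn, a rotation vector about the world's x, y, z scaled (see below), then the shift along the world's x, y, z scaled (see below), then the closure, from -1 (fully open) to 1 (shut). In form: [[[rx, ry, rz, x, y, z, gripper], ...]]. A call has 1 to 12 rows; each row shifts and turns the commanded pose from where the row before left it; what a row does not reach is not made up. The controller multiplies each number of a shift by 0.2 m and each number of a turn by pi/2 rad. A row lasts 1/10 s, in which the tool goes at most 50 mm and 8.59 degrees, less where a joint would pass 70% of its speed; a pose out of reach is approached as far as the arm can. A call with a number of a shift or a turn outside -1 to 1 is refused whole. A call with a gripper value outside its range is refused whole. The fingers move at their own pace and stop on an object; "grip_force" is the grip in N (left out, the last holds). Time passes only in rows, so rows that do not move let the fingers close. It gives the time, the measured TCP pose, the force, the opening and the grip force at its end, in the units of the state.
- env.state(): the state, without advancing time (a new reading comes with each control period).
- optics.grab_frame(name): name is "side" or "top" or "wrist"; returns (picture, depth): 400x640x3 uint8, red, green, blue; 400x640 float32, mm along the optical axis (not along the pixel's ray), 0 where there is no reading.
- optics.camera_info(name): a dict with "camera_matrix" (3x3 intrinsics, pixels), "k1" (the pictures are not rectified: a ray, as slopes to the right and down, at radius r is drawn at 1 + k1 r^2 times it, then the intrinsics apply), "R" (3x3) and "t" (3): a world point X has camera coordinates R X + t; the wrist camera has in their place "mount" (4x4, takes a point from camera to tool coordinates, whose origin is the TCP and whose axes are the flange's). Camera axes: x right, y down, z forward; pixel columns grow to the right and rows downward; lengths in mm; the calibration is good to about 2 mm. A picture is of the moment at which its call begins: read the wrist's pose just before it. camera_info takes no time and is no camera call.
- env.job_done(): hands the job in; it is judged then, once.
Trained networks look in the newest picture that a camera, given by its name, has taken for a name from the list of things; names that differ only in an ending like _2 or _b are one class to them, and where a whole thing is asked for, a point or a joint stands for the part that bears it (a point fixed in the world has none). Each returns a list of dicts, best first, with "conf" (0 to 1); they miss things now and then, are a little off and sometimes report something else, mostly with a low value. They report only what shows in the picture. A call takes as long as a camera call.
- optics.silhouettes(camera, name): "mask" (400x640 bool, what is visible of it) and "at" ([column, row] in pixels, amid what is visible of it).
- optics.place_of(camera, name): "at" ([column, row] in pixels: a listed point, or the origin of a listed thing).
The state is a dict: "time_s": time; "qpos": joint angles; "qvel": joint speeds; "effort": joint torques, N m; "ee_pos": TCP position; "ee_rot": TCP orientation; "force": force on the tool from outside, world axes, zero at the start; "torque": the same for the moment, N m; "gripper_width": finger opening in mm; "gripper_force": force on a finger pad.
Only numpy, scipy, OpenCV 4.12 (cv2) and the standard library are available. Lean on these libraries where they do the work, as an engineer would, in place of code of your own. Each camera call takes 0.05 s, during which the arm holds its last target. There are 200 camera calls.

TASK

Put the two-tier cup drainer beside the sink back together: slide its small white drip tray, open side up and tongue outwards, all the way home into the bay under the lower deck, and lower the loose wooden upper tier gently onto the four posts so that every corner hole drops over its post and the tier sits level on all four shoulders. The order does not matter; leave the mug in the drainer and the other things where they stand, and let go of everything.

Things in the scene. Friction and masses are not known exactly. Their poses are not given: they have to be found in the camera images.
- drainer: Two-tier cup drainer, fixed, 148 (x) x 172 (y) x 204 (z) mm. Origin: centre of its footprint on the worktop; z up; its front, with the mouth of the tray bay, faces its -x. Lower deck of light wood slats: underside 62 mm, top 72 mm up, x -74..74, y -86..86 mm, with a wire gallery up to 98 mm round its edge. A mug stands on it.
- post_tip (a point): Tip of one of the drainer's four upright steel posts, 204 mm above the worktop. Posts stand at drainer x = +-60, y = +-72 mm; this one at +60, +72. Below 178 mm a post is 13 mm thick, with a shoulder 19 mm across at 178 mm; above it a pin 9 mm thick rises 16 mm, then tapers over 10 mm to 3 mm at the tip.
- tier_seat (a point): Point on the drainer's centre line at the height of the four shoulders (178 mm): the upper tier's origin lies here when it is seated. Axes as the drainer's.
- bay_mouth (a point): Middle of the bay's mouth on the worktop, at drainer x = -45 mm. The bay under the lower deck has no floor (the tray slides on the worktop); its white side walls, inner faces at y = +-58 mm, run back to the stop, a wall at x = +57 mm. In front of this point the walls flare out to y = +-66 mm at x = -70 mm. Axes as the drainer's.
- tray_home (a point): Point on the worktop in the bay, at drainer x = 6 mm, y = 0: the drip tray's origin lies here when the tray touches the stop. The deck and gallery jut out 29 mm over the front wall of a tray that is home, so a tool at the tray's tongue must lean back about 30 to 45 degrees from vertical, away from the drainer. Axes as the drainer's.
- drip_drawer: White plastic drip tray, loose, about 0.18 kg: open box 102 (x) x 112 (y) x 30 (z) mm, walls 3 mm, 4 mm narrower than the bay. Origin: centre of its underside; z up. Starts flat on the worktop in front of the bay. From the middle of its front wall (x = -51 mm) a solid tongue sticks out to x = -91 mm; when the tray is home the tongue points out of the mouth.
- drawer_tongue (a point): Point in the drip tray's tongue, 24 mm in front of its front wall (tray x = -75, y = 0, z = 22 mm). The tongue is 28 mm wide (y), 14 mm thick (15 to 29 mm above the worktop); pinched across its width here, leaning fingers clear the front wall, and the tray can be dragged by it. Axes as the tray's.
- upper_tier: Loose upper tier, about 0.42 kg: light wood slatted deck 148 (x) x 172 (y) mm, 14 mm thick, wire gallery up to 36 mm, grey corner blocks with vertical through holes 13 mm wide (2 mm play round a pin, chamfered below) at x = +-60, y = +-72 mm. Origin: centre of its underside; z up. Fits either way round (half a turn). Starts flat on the worktop at the left.
- tier_handle (a point): Middle of the upper tier's handle: a wooden bar along the tier's x axis, 96 mm long, 15 mm wide (y) and 18 mm high, its centre 75 mm above the tier's underside, with free air below and on both sides. Axes as the tier's.
- mug_drying: White mug, 85 mm wide and 95 mm tall, handle along its -y, standing upright on the lower deck between the posts; it fits below the upper tier. Origin: under the middle of its outline with the handle. Bystander.
- jam: Jar with green lid, 71 mm wide, 110 mm tall, at the front edge of the worktop, right of the middle. Origin: centre of its underside. Bystander.
- yoghurt: White yoghurt pot, 72 mm wide, 71 mm tall, behind the drip tray. Origin: centre of its underside. Bystander.

How it is judged:
By the outcome, as a careful person would: the job done as asked, in the order asked, and still so for the second after the job is handed in, with the robot touching nothing.
It also fails if it takes over 58 s, if anything falls off the work surface, if the arm or the gripper's body presses on something with over 40 N, if the wrist force passes 120 N, or if a joint passes its speed limit or range.

## Working session

There is one attempt and no reset: what is moved stays moved. The work goes in short steps, Python scripts to look and compute and a tool call to move; the robot and the scene stay as the last step left them, time stands still between calls to the robot, and variables do not carry over. Pictures are saved under pics/ and viewed, at most 10 in all, crops included, and the job is handed in when it is done.

Besides the shell and the picture viewer there is one more tool, called after "Request:" as name([rows], argument=value, ...), one row to a line, values as JSON. send_rows: Moves the arm, as the interface text tells. Its arguments: {"type":"object","properties":{"targets":{"type":"array"},"grip_force":{"type":"number"}},"required":["targets"]}

```bash
mkdir -p pics; cat > h.py <<'E'
import numpy as np, cv2
from workcell import env, optics
from scipy.spatial.transform import Rotation as Ro
def ext(c):
    i=optics.camera_info(c)
    K=np.array(i["camera_matrix"]);k=i["k1"]
    if "mount" in i:
        s=env.state();M=np.array(i["mount"]);Rt=Ro.from_euler('xyz',s["ee_rot"],degrees=True).as_matrix()
        Rw=Rt@M[:3,:3];o=Rt@M[:3,3]+np.array(s["ee_pos"])
    else:
        R=np.array(i["R"]);t=np.array(i["t"]);Rw=R.T;o=-R.T@t
    return K,k,Rw,o
def slopes(c,uv,e=None):
    K,k,Rw,o=e or ext(c)
    return cv2.undistortPoints(np.array(uv,float).reshape(-1,1,2),K,np.array([k,0,0,0,0.]))[:,0]
def onz(c,uv,z,e=None):
    e=e or ext(c);s=slopes(c,uv,e);d=np.c_[s,np.ones(len(s))]@e[2].T
    return e[3]+d*((z-e[3][2])/d[:,2])[:,None]
def cloud(c,dep,mask,e=None):
    e=e or ext(c);v,u=np.nonzero(mask&(dep>0));s=slopes(c,np.c_[u,v],e)
    return (np.c_[s,np.ones(len(s))]*dep[v,u][:,None])@e[2].T+e[3]
def px(c,P,e=None):
    K,k,Rw,o=e or ext(c);p=(np.array(P,float).reshape(-1,3)-o)@Rw;s=p[:,:2]/p[:,2:]
    s=s*(1+k*(s**2).sum(1))[:,None];return s@K[:2,:2].T+K[:2,2]
def save(n,im): cv2.imwrite('pics/'+n+'.png',im[:,:,::-1])
E
python3 - <<'E'
from h import *
s=env.state();print(s)
ims=[]
for c in("top","side"):
    im,d=optics.grab_frame(c);ims.append(im);np.savez(c+'.npz',im=im,d=d)
    for n in("drainer","drip_drawer","upper_tier","mug_drying","jam","yoghurt"):
        r=optics.silhouettes(c,n)
        for q in r[:2]:
            P=cloud(c,d,q["mask"]);print(c,n,round(q["conf"],2),np.round(q["at"]),len(P),np.round(np.percentile(P,[2,50,98],axis=0)).tolist() if len(P) else '')
    for n,z in(("tier_handle",75),("drawer_tongue",22),("drip_drawer",0),("upper_tier",0),("drainer",0),("tier_seat",178),("post_tip",204),("bay_mouth",0),("tray_home",0)):
        for q in optics.place_of(c,n)[:2]: print(c,n,round(q["conf"],2),np.round(q["at"]),np.round(onz(c,q["at"],z)[0]))
save("a",cv2.resize(np.vstack(ims),(480,600)))
save("top",ims[0]);save("side",ims[1])
E
```

```text
{'time_s': 0.0, 'qpos': array([ 6.20526761e+01,  1.83526028e+01,  8.97079218e+01, -2.36180220e-03,
        7.20427793e+01, -1.14654862e+00]), 'qvel': array([ 0.03564879, -0.01814359, -0.05748375, -0.08989506,  0.00705905,
       -0.00725468]), 'effort': array([-1.67836577e-03, -4.12458980e+01, -2.31975031e+01,  7.24125886e-02,
        4.55535657e-02, -1.61104763e-04]), 'ee_pos': array([259.03819191, 512.77236393, 213.10036645]), 'ee_rot': array([-1.79896672e+02,  1.77904156e-04,  1.53199955e+02]), 'force': array([0.2362406 , 0.27612953, 0.18360513]), 'torque': array([ 0.0105986 ,  0.01681895, -0.01094227]), 'gripper_force': 0.0, 'gripper_width': 90.8479643530321}
top drainer 0.67 [377. 183.] 2398 [[479.0, -50.0, -1.0], [575.0, 62.0, 74.0], [667.0, 131.0, 185.0]]
top drip_drawer 0.62 [340. 221.] 1853 [[432.0, 117.0, -1.0], [487.0, 175.0, 4.0], [547.0, 250.0, 32.0]]
top upper_tier 0.85 [245. 195.] 3361 [[466.0, 345.0, -2.0], [555.0, 431.0, 11.0], [647.0, 518.0, 84.0]]
top mug_drying 0.68 [400. 180.] 1395 [[512.0, -7.0, 73.0], [575.0, 23.0, 103.0], [611.0, 75.0, 169.0]]
top jam 0.96 [40
[... 1170 characters left out ...]
0, 168.0]]
side jam 0.7 [278. 330.] 2170 [[328.0, -36.0, 7.0], [359.0, -22.0, 88.0], [395.0, 26.0, 111.0]]
side yoghurt 0.88 [351. 211.] 581 [[623.0, 197.0, 1.0], [641.0, 221.0, 69.0], [678.0, 263.0, 72.0]]
side tier_handle 0.72 [290. 176.] [555. 423.  75.]
side drawer_tongue 0.63 [285. 239.] [470. 245.  22.]
side drip_drawer 0.63 [305. 264.] [489. 167.   0.]
side upper_tier 0.96 [292. 198.] [557. 418.   0.]
side upper_tier 0.22 [417. 220.] [829. 180.   0.]
side drainer 0.8 [364. 293.] [576.  34.   0.]
side drainer 0.54 [305. 265.] [489. 165.   0.]
side tier_seat 0.89 [368. 235.] [573.  39. 178.]
side post_tip 0.95 [421. 219.] [671.  13. 204.]
side tray_home 0.63 [280. 341.] [364.   4.   0.]
```

View pics/top.png

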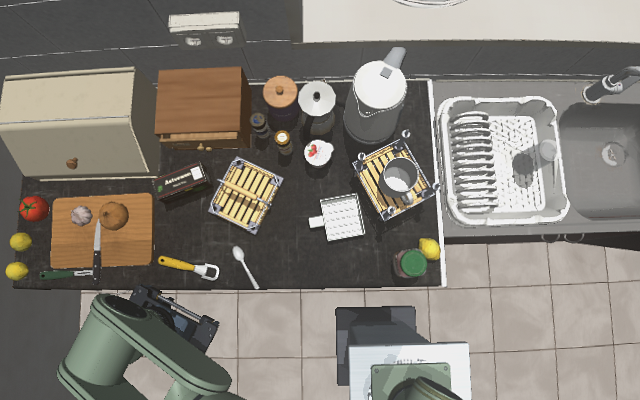

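View pics/side.png

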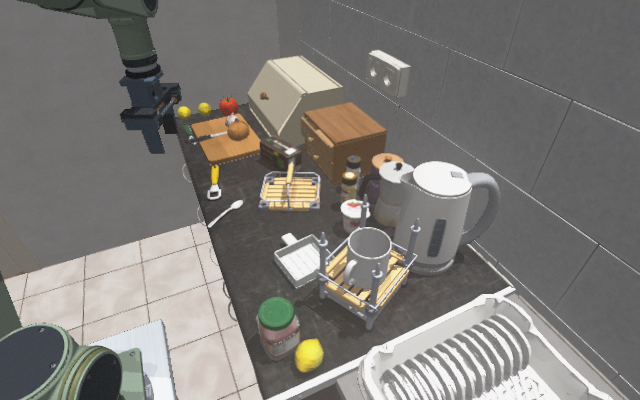

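The top view shows the tier at about (246,195), the tray at (340,218) with its tongue to the left, and the turned drainer at (395,180) with tips near (405,133), (437,187), (357,158). The side view agrees. Next I'll fit the poses.

```bash
python3 - <<'E'
from h import *
C={c:np.load(c+'.npz') for c in("top","side")}
full=np.ones((400,640),bool)
P=np.vstack([cloud(c,C[c]['d'],full) for c in C])
T=[cloud(c,C[c]['d'],full) for c in C]
def box(P,lo,hi): return P[np.all((P>=lo)&(P<=hi),axis=1)]
def rect(n,lo,hi):
    for nm,Q in(("top",T[0]),("side",T[1]),("both",P)):
        q=box(Q,lo,hi)
        if len(q)<5: print(n,nm,len(q));continue
        r=cv2.minAreaRect(q[:,:2].astype(np.float32));print(n,nm,len(q),np.round(r[0],1),np.round(r[1],1),round(r[2],1))
rect("deck",(470,-70,64),(690,150,100))
rect("tier",(440,320,6),(670,540,40))
rect("handle",(440,320,68),(670,540,95))
rect("tray",(400,90,8),(560,215,40))
rect("tray+tongue",(400,90,8),(560,270,40))
q=box(P,(460,-70,176),(690,150,215))
lab=cv2.partition if 0 else None
from scipy.cluster.hierarchy import fclusterdata
l=fclusterdata(q[:,:2],25,'distance')
for k in set(l): print("post",(l==k).sum(),np.round(q[l==k].mean(0),1),np.round(q[l==k].min(0)),np.round(q[l==k].max(0)))
E
```

```text
deck top 2594 [575.8  39.4] [170.5 149.6] 26.3
deck side 2819 [575.2  39. ] [172.5 148.3] 26.2
deck both 5413 [575.2  39. ] [172.4 149.5] 26.5
tier top 2651 [558.6 429.4] [220.5 219.9] 0.4
tier side 1930 [558.9 428.6] [217.6 220. ] 1.2
tier both 4581 [558.5 429.2] [220.4 220.2] 0.6
handle top 305 [626.9 437.9] [194.9 154.5] 71.8
handle side 195 [627.3 437.7] [195.4 152.1] 71.8
handle both 500 [626.9 437.8] [195.4 154.5] 71.8
tray top 250 [489.3 168.9] [112.2 102.1] 9.4
tray side 493 [490.1 166.6] [113.3 104.2] 9.0
tray both 743 [490.  167.1] [113.2 105.3] 8.9
tray+tongue top 450 [485.9 188.6] [112.2 142. ] 9.4
tray+tongue side 777 [487.1 185.8] [113.4 142.6] 9.4
tray+tongue both 1227 [486.8 187.1] [113.4 145.3] 9.4
post 134 [483.2  60.3 185.1] [475.  52. 176.] [494.  71. 205.]
post 149 [536.3 -46.6 185.3] [529. -55. 176.] [546. -36. 205.]
post 117 [611.7 124.4 185.3] [603. 115. 176.] [622. 133. 206.]
post 132 [665.3  16.8 185.2] [658.   7. 176.] [676.  28. 205.]
```

```bash
python3 - <<'E'
from h import *
C={c:np.load(c+'.npz') for c in("top","side")}
full=np.ones((400,640),bool)
for c in C:
    A=cloud(c,C[c]['d'],full)
    m=optics.silhouettes(c,"upper_tier")[0]["mask"];m=cv2.erode(m.astype(np.uint8),np.ones((2,2)))>0
    Q=cloud(c,C[c]['d'],m)
    q=Q[(Q[:,2]>6)&(Q[:,2]<40)];r=cv2.minAreaRect(q[:,:2].astype(np.float32));print(c,len(q),r)
    h=A[(abs(A[:,0]-556)<60)&(abs(A[:,1]-427)<60)&(A[:,2]>68)&(A[:,2]<95)];r=cv2.minAreaRect(h[:,:2].astype(np.float32));print(len(h),h.mean(0),h[:,2].max(),r)
    k=A[(abs(A[:,0]-650)<150)&(A[:,1]<190)&(A[:,1]>-120)&(A[:,2]>110)]
    k=k[np.hypot(k[:,0]-574,k[:,1]-39)>100];print("kettle?",np.percentile(k,[0,2,50,98,100],axis=0).round())
    if len(k):
        ax=np.array([.895,.446]);d=k[:,:2]-[574,39];print("min u along y,x",np.sort(d@ax)[-3:],np.percentile(d@ax,[1,5]),np.percentile(d@np.array([.446,-.895]),[1,99]), np.hypot(*d.T).min())
E
```

```text
top 2450 ((556.5230102539062, 431.187255859375), (148.73617553710938, 170.02383422851562), 62.99541091918945)
240 [555.76761922 428.65417565  82.23302456] 88.86858072046095 ((555.2962036132812, 428.1005554199219), (133.2403564453125, 15.007391929626465), 62.14239501953125)
kettle? [[ 608. -120.  110.]
 [ 639. -113.  132.]
 [ 679.   72.  635.]
 [ 789.  185.  656.]
 [ 800.  190.  672.]]
min u along y,x [264.14145372 268.49737611 268.89568899] [-4.67813491 10.87528975] [-96.86633274 185.10613338] 100.00487368341075
side 1715 ((558.9417114257812, 429.8186340332031), (153.58187866210938, 170.11996459960938), 63.32689666748047)
142 [553.97513265 418.30817063  80.82903018] 85.81569400282979 ((557.295654296875, 426.0430908203125), (131.77081298828125, 14.864727020263672), 63.02436828613281)
kettle? [[530. -56. 110.]
 [699.  10. 114.]
 [734.  47. 200.]
 [795. 136. 238.]
 [800. 190. 240.]]
min u along y,x [242.66253879 243.29808123 244.14092537] [123.12993428 126.71697391] [-47.17048353 118.5485023 ] 100.14015878185147
```

Request:
send_rows([
  [[0,0,-0.0912,0.1355,-0.038,0,-1],[0,0,-0.0912,0.1355,-0.038,0,-1],[0,0,-0.0912,0.1355,-0.038,0,-1],[0,0,-0.0912,0.1355,-0.038,0,-1],[0,0,-0.0912,0.1355,-0.038,0,-1],[0,0,-0.0912,0.1355,-0.038,0,-1],[0,0,-0.0912,0.1355,-0.038,0,-1],[0,0,-0.0912,0.1355,-0.038,0,-1],[0,0,-0.0912,0.1355,-0.038,0,-1],[0,0,-0.0912,0.1355,-0.038,0,-1],[0,0,-0.0912,0.1355,-0.038,0,-1],[0,0,0,0,0,0,-1]],
])

```text
time_s: 2.9
ee_pos: [560.6, 428.2, 213.1]
ee_rot: [179.9, 0.0, 62.6]
force: [-0.5, 0.2, -0.3]
gripper_width: 91.5
gripper_force: 0.0
```

```bash
python3 - <<'E'
from h import *
s=env.state();print(s["time_s"],s["ee_pos"],s["ee_rot"],s["qpos"])
e=ext("wrist");im,d=optics.grab_frame("wrist");save("w1",im)
A=cloud("wrist",d,np.ones((400,640),bool),e)
h=A[(A[:,2]>72)&(A[:,2]<95)&(np.hypot(A[:,0]-557,A[:,1]-429)<75)]
print(len(h),cv2.minAreaRect(h[:,:2].astype(np.float32)),np.percentile(h[:,2],[50,99]))
for q in optics.place_of("wrist","tier_handle")[:1]:print(q,onz("wrist",q["at"],75,e))
E
```

```text
2.9 [560.60403207 428.15059917 213.07257104] [1.79914045e+02 4.45725378e-03 6.26378571e+01] [36.47361672 30.45163297 70.1842296  -0.08050475 79.33024676 63.85063819]
1345 ((558.1990356445312, 431.5762634277344), (134.891845703125, 14.727405548095703), 62.767513275146484) [83.08016452 85.24374534]
{'at': [316.4, 187.4], 'conf': 0.93} [[558.0284092  433.20413956  75.        ]]
```

View pics/w1.png

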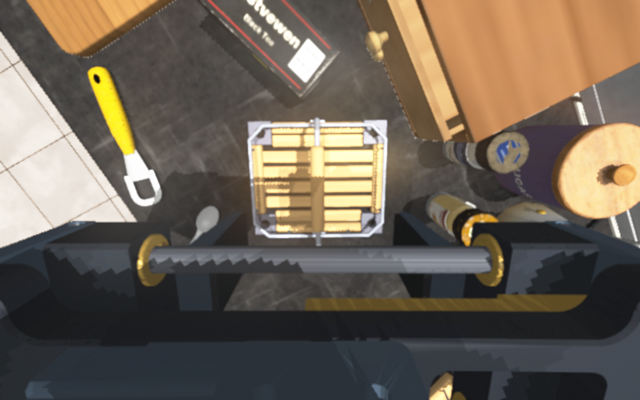

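The wrist view shows the handle as a vertical bar at about (317,185), with the jars to the right well clear. I'll descend and grip.

Request:
send_rows([
  [[0,0,0.002,-0.0125,0.017,-0.13,-0.5],[0,0,0,0,0,-0.2,-0.5],[0,0,0,0,0,-0.2,-0.5],[0,0,0,0,0,-0.18,-0.5],[0,0,0,0,0,-0.075,-0.5],[0,0,0,0,0,0,0.2],[0,0,0,0,0,0,1],[0,0,0,0,0,0,1],[0,0,0,0,0,0,1],[0,0,0,0,0,0,1]],
], grip_force=35)

```text
time_s: 4.0
ee_pos: [555.4, 433.5, 58.5]
ee_rot: [179.9, -0.1, 63.1]
force: [0.1, -0.1, 0.2]
gripper_width: 30.9
gripper_force: 0.0
```

Request:
send_rows([
  [[0,0,0,0.013,-0.009,0,0.3],[0,0,0,0,0,0,1],[0,0,0,0,0,0,1],[0,0,0,0,0,0,1],[0,0,0,0,0,0,1]],
])

```text
time_s: 4.5
ee_pos: [557.9, 431.0, 57.0]
ee_rot: [179.9, -0.0, 63.1]
force: [2.3, -1.6, -0.5]
gripper_width: 15.1
gripper_force: 35.0
```

Request:
send_rows([
  [[0,0,0,0,0,0.06,1],[0,0,0,0,0,0.16,1],[0,0,0,0,0,0.2,1],[0,0,0,0,0,0.2,1],[0,0,0,0,0,0.2,1],[0,0,0,0,0,0.2,1],[0,0,0,0,0,0.14,1],[0,0,0,0,0,0.05,1],[0,0,0,0,0,0,1]],
])

```text
time_s: 5.4
ee_pos: [557.4, 431.5, 300.0]
ee_rot: [180.0, -0.1, 63.1]
force: [0.4, 0.6, -5.0]
gripper_width: 15.0
gripper_force: 35.0
```

Request:
send_rows([
  [[0,0,0.03,0,-0.06,0,1],[0,0,0.06,0.01,-0.14,0,1],[0,0,0.0715,0.01,-0.2,0,1],[0,0,0.0715,0.01,-0.22,0,1],[0,0,0.0715,0.01,-0.22,0,1],[0,0,0.0715,0.01,-0.22,0,1],[0,0,0.0715,0.01,-0.22,0,1],[0,0,0.0715,0.01,-0.22,0,1],[0,0,0.05,0.01,-0.2,0,1],[0,0,0.024,0.002,-0.16,0,1],[0,0,0,0,-0.1,0,1],[0,0,0,0,0,0,1]],
])

```text
time_s: 6.6
ee_pos: [572.5, 36.4, 296.1]
ee_rot: [-179.7, -0.1, 116.3]
force: [-0.1, -0.1, -5.0]
gripper_width: 14.7
gripper_force: 35.0
```

```bash
python3 - <<'E'
from h import *
s=env.state();print(s["time_s"],s["ee_pos"],s["ee_rot"],s["force"],s["gripper_width"])
for c in("top","side"):
    im,d=optics.grab_frame(c);save(c+"2",im);np.savez(c+'2.npz',im=im,d=d)
    m=optics.silhouettes(c,"upper_tier")[0]["mask"]
    A=cloud(c,d,m)
    q=A[(A[:,2]>235)&(A[:,2]<285)];print(c,len(A),len(q),np.percentile(A[:,2],[5,25,50,90]))
    if len(q)>20: print(cv2.minAreaRect(q[:,:2].astype(np.float32)))
E
```

```text
6.6 [572.45663649  36.4370416  296.14992363] [-1.79672609e+02 -6.47748861e-02  1.16255002e+02] [-0.13883576 -0.14108793 -5.03991142] 14.675638056726577
top 2830 2329 [ 75.31016077 248.16775256 250.45269049 275.65846673]
((565.2418823242188, 49.00081253051758), (173.86572265625, 128.03001403808594), 24.374011993408203)
side 5368 4545 [ 87.70294806 249.22163935 250.5820088  275.70976105]
((572.150390625, 39.68329620361328), (174.71322631835938, 151.14450073242188), 26.37397003173828)
```

View pics/side2.png

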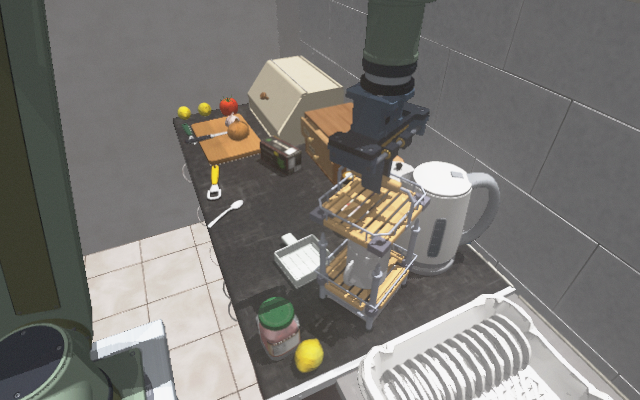

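The side view shows the tier held level over the posts, at about (370,210). I'll check the settled pose and measure the tier against the drainer more closely.

```bash
python3 - <<'E'
from h import *
s=env.state();print(s["time_s"],s["ee_pos"],s["ee_rot"])
full=np.ones((400,640),bool)
u=np.array([.895,.446]);v=np.array([.446,-.895]);c0=np.array([575.2,39.])
from scipy.spatial.transform import Rotation
def ed(q):
    d=q[:,:2]-c0;return np.percentile(d@u,[.3,99.7]).round(1),np.percentile(d@v,[.3,99.7]).round(1),len(q)
for c,f in(("side","side2.npz"),("top","top2.npz"),):
    A=cloud(c,np.load(f)['d'],full);q=A[(np.hypot(A[:,0]-574,A[:,1]-39)<122)]
    for lo,hi in((240,252),(252,262),(262,275)): 
        w=q[(q[:,2]>lo)&(q[:,2]<hi)];print(c,lo,ed(w),cv2.minAreaRect(w[:,:2].astype(np.float32)))
    A=cloud(c,np.load(c+'.npz')['d'],full);q=A[(np.hypot(A[:,0]-574,A[:,1]-39)<122)]
    for lo,hi in((66,80),(80,101)):
        w=q[(q[:,2]>lo)&(q[:,2]<hi)];print(c,lo,ed(w),cv2.minAreaRect(w[:,:2].astype(np.float32)))
    print(c,ext(c)[3])
E
```

```text
6.8 [573.321579    40.16626648 297.64584445] [-1.79888042e+02 -9.96967299e-02  1.16504846e+02]
side 240 (array([-89.2,  76.8]), array([-73. ,  72.2]), 2905) ((572.569091796875, 38.587982177734375), (173.5918731689453, 148.81533813476562), 25.886354446411133)
side 252 (array([-89.1,  82.7]), array([-77.3,  72.5]), 1321) ((572.194580078125, 40.03076171875), (174.68545532226562, 150.9330596923828), 26.14763832092285)
side 262 (array([-85.9,  81.1]), array([-77.8,  73.5]), 251) ((572.1564331054688, 39.86396026611328), (167.16160583496094, 151.39114379882812), 26.239675521850586)
side 66 (array([-85.4,  83.2]), array([-72.9,  73.3]), 1931) ((574.6104736328125, 38.74243927001953), (171.01251220703125, 147.9947052001953), 27.25745964050293)
side 80 (array([-85.3,  85.3]), array([-74. ,  74.1]), 864) ((575.4776611328125, 39.11164855957031), (171.91432189941406, 148.33868408203125), 26.210786819458008)
side [ 275.85402458 -371.98664538  675.74531612]
top 240 (array([-88.9,  81. ]), array([-76.1,  47.3]), 1525) ((567.4069213867188, 47.666717529296875), (173.86343383789062, 131.97390747070312), 24.541133880615234)
top 252 (array([-89.6,  82.1]), array([-75.3,  55. ]), 665) ((569.2794799804688, 43.15404510498047), (172.40325927734375, 140.4199981689453), 26.81001853942871)
top 262 (array([-86.8,  80.5]), array([-77.2,  52.6]), 141) ((570.5657958984375, 70.18812561035156), (189.70907592773438, 108.5059585571289), 6.173809051513672)
top 66 (array([-84.2,  85.4]), array([-73.8,  72.2]), 1958) ((575.931396484375, 39.188514709472656), (170.54103088378906, 148.86199951171875), 26.292667388916016)
top 80 (array([-84.4,  85.7]), array([-74.7,  74.3]), 658) ((575.8065185546875, 39.43024444580078), (170.41787719726562, 149.59515380859375), 26.245866775512695)
top [ 364.46122233  210.1505464  1094.55660557]
```

Request:
send_rows([
  [[0,0,0,0.016,-0.005,0,1],[0,0,0,0,0,-0.05,1],[0,0,0,0,0,-0.05,1],[0,0,0,0,0,-0.04,1],[0,0,0,0,0,-0.03,1],[0,0,0,0,0,-0.02,1],[0,0,0,0,0,-0.01,1],[0,0,0,0,0,0,1],[0,0,0,0,0,0,1]],
])

```text
time_s: 7.7
ee_pos: [577.3, 38.2, 259.3]
ee_rot: [180.0, 0.0, 116.5]
force: [-0.3, 0.4, -5.3]
gripper_width: 14.6
gripper_force: 35.0
```

```bash
python3 - <<'E'
from h import *
s=env.state();print(s["time_s"],s["ee_pos"],s["ee_rot"],s["force"],s["torque"])
im,d=optics.grab_frame("side");A=cloud("side",d,np.ones((400,640),bool))
q=A[(np.hypot(A[:,0]-574,A[:,1]-39)<122)]
w=q[(q[:,2]>208)&(q[:,2]<225)];print(cv2.minAreaRect(w[:,:2].astype(np.float32)))
save("side3",cv2.resize(im[160:340,290:450],(640,720))[:600])
E
```

```text
7.7 [577.30430416  38.23701599 259.33765241] [1.79952846e+02 1.61359498e-02 1.16455676e+02] [-0.28209197  0.37246978 -5.33024092] [ 0.00725515  0.01611005 -0.01071604]
((576.290283203125, 39.75384521484375), (174.94403076171875, 153.41648864746094), 26.244535446166992)
```

View pics/side3.png

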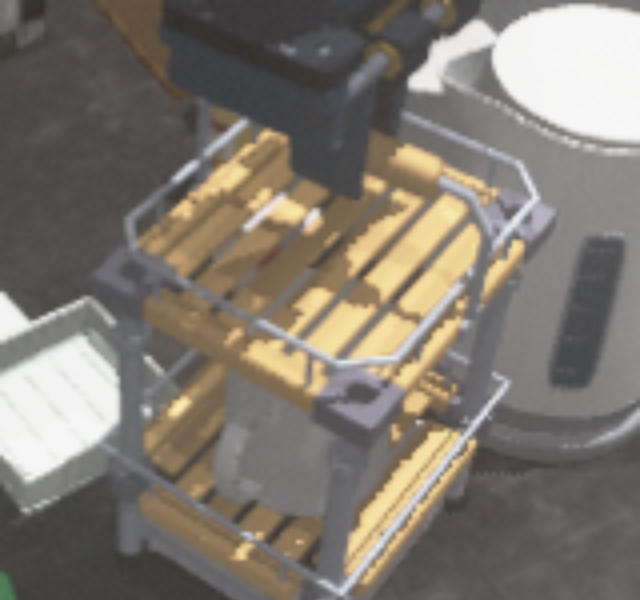

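The crop shows all corner blocks over their posts, with tips entering the holes. I'll descend slowly.

Request:
send_rows([
  [[0,0,0,-0.003,0,-0.015,1],[0,0,0,0,0,-0.015,1],[0,0,0,0,0,-0.01,1],[0,0,0,0,0,0,1],[0,0,0,0,0,0,1]],
])

```text
time_s: 8.25
ee_pos: [576.5, 38.2, 250.9]
ee_rot: [-180.0, -0.0, 116.5]
force: [0.0, -0.1, -4.8]
gripper_width: 15.2
gripper_force: 35.0
```

Request:
send_rows([
  [[0,0,0,0,0,-0.015,1],[0,0,0,0,0,-0.015,1],[0,0,0,0,0,-0.01,1],[0,0,0,0,0,0,1],[0,0,0,0,0,0,1]],
])

```text
time_s: 8.75
ee_pos: [576.5, 38.2, 242.9]
ee_rot: [-180.0, -0.0, 116.5]
force: [0.5, 0.1, -4.5]
gripper_width: 14.7
gripper_force: 35.0
```

Request:
send_rows([
  [[0,0,0,0,0,-0.015,1],[0,0,0,0,0,-0.01,1],[0,0,0,0,0,-0.005,1],[0,0,0,0,0,0,1]],
])

```text
time_s: 9.15
ee_pos: [576.4, 38.3, 236.7]
ee_rot: [-180.0, -0.0, 116.5]
force: [-0.2, -0.2, -4.6]
gripper_width: 14.7
gripper_force: 35.0
```

Request:
send_rows([
  [[0,0,0,0,0,-0.005,1],[0,0,0,0,0,-0.005,1],[0,0,0,0,0,0,1]],
])

```text
time_s: 9.45
ee_pos: [576.5, 38.3, 235.0]
ee_rot: [180.0, 0.0, 116.5]
force: [0.1, 0.1, -4.9]
gripper_width: 15.1
gripper_force: 35.0
```

Request:
send_rows([
  [[0,0,0,0,0,-0.005,1],[0,0,0,0,0,-0.005,1],[0,0,0,0,0,0,1]],
])

```text
time_s: 9.75
ee_pos: [576.6, 38.2, 234.9]
ee_rot: [179.9, 0.0, 116.5]
force: [-3.3, 0.8, 5.3]
gripper_width: 14.7
gripper_force: 35.0
```

Seated. Release and rise.

Request:
send_rows([
  [[0,0,0,0,0,0.004,0.4],[0,0,0,0,0,0,0.2],[0,0,0,0,0,0,0.2],[0,0,0,0,0,0,0.2],[0,0,0,0,0,0.1,0.2],[0,0,0,0,0,0.2,0.2],[0,0,0,0,0,0.2,0.2],[0,0,0,0,0,0.1,0.2]],
])

```text
time_s: 10.55
ee_pos: [577.5, 38.3, 357.6]
ee_rot: [179.7, 0.1, 116.5]
force: [0.4, -0.5, -0.3]
gripper_width: 36.1
gripper_force: 0.0
```

```bash
python3 - <<'E'
from h import *
s=env.state();print(s["time_s"],s["ee_pos"],s["ee_rot"],s["gripper_width"])
for c in("side","top"):
    im,d=optics.grab_frame(c);m=optics.silhouettes(c,"upper_tier")[0]["mask"]
    A=cloud(c,d,m);w=A[(A[:,2]>184)&(A[:,2]<196)&(np.hypot(A[:,0]-576,A[:,1]-39)<105)]
    X=np.c_[w[:,:2]-[576,39],np.ones(len(w))];k=np.linalg.lstsq(X,w[:,2],rcond=None)[0];print(c,len(w),k, 'tilt mm/100',k[:2]*100)
# tool orientation for tray grasp, lean L, tray x yaw -80.8, and for home yaw -63.5
def tool(yaw,L):
    a=np.radians(yaw);l=np.radians(L);xh=np.array([np.cos(a),np.sin(a),0]);z=np.array([0,0,1.])
    tz=np.sin(l)*xh-np.cos(l)*z; y0=np.array([-np.sin(a),np.cos(a),0])
    return [np.c_[np.cross(y,tz),y,tz] for y in(y0,-y0)]
R0=Ro.from_euler('xyz',s["ee_rot"],degrees=True)
T=np.array([489.6,167.8,0]);a=np.radians(-80.8);xh=np.array([np.cos(a),np.sin(a),0])
for L in(40,):
  for R in tool(-80.8,L):
    v=(Ro.from_matrix(R)*R0.inv()).as_rotvec(degrees=True);g=T-80*xh+[0,0,28]
    tcp=g+19*R[:,2];print(L,"rotvec deg",v.round(1),np.linalg.norm(v).round(1),"tcp",tcp.round(1),"shift",(tcp-s["ee_pos"]).round(1), "euler",Ro.from_matrix(R).as_euler('xyz',degrees=True).round(1))
E
```

```text
10.55 [577.47077743  38.30553086 357.55710629] [1.79695173e+02 1.29012282e-01 1.16458968e+02] 36.075505732894015
side 3597 [-4.92688297e-03 -5.44379422e-03  1.89043549e+02] tilt mm/100 [-0.4926883  -0.54437942]
top 2596 [-4.44226506e-03  1.40985883e-02  1.88898218e+02] tilt mm/100 [-0.44422651  1.40985883]
40 rotvec deg [-38.2 -12.  -16.7] 43.3 tcp [478.8 234.7  13.4] shift [ -98.7  196.4 -344.1] euler [-180.    40.    99.2]
40 rotvec deg [-17.8  53.9 153.7] 163.9 tcp [478.8 234.7  13.4] shift [ -98.7  196.4 -344.1] euler [180.  -40.  -80.8]
```

Request:
send_rows([
  [[0,0,0,-0.0555,0.1363,0,0],[-0.0606,-0.019,-0.0265,-0.0555,0.1363,-0.1,0],[-0.0606,-0.019,-0.0265,-0.0555,0.1363,-0.1,0],[-0.0606,-0.019,-0.0265,-0.0555,0.1363,-0.14,0],[-0.0606,-0.019,-0.0265,-0.0555,0.1363,-0.14,0],[-0.0606,-0.019,-0.0265,-0.0555,0.1363,-0.16,0],[-0.0606,-0.019,-0.0265,-0.0555,0.1363,-0.16,0],[-0.0606,-0.019,-0.0265,-0.0555,0.1363,-0.16,0],[0,0,0,-0.0555,0.1363,-0.15,0],[0,0,0,-0.0555,0.1363,-0.15,0],[0,0,0,0,0,0,0],[0,0,0,0,0,0,0]],
])

```text
time_s: 11.95
ee_pos: [464.6, 310.0, 100.0]
ee_rot: [-179.4, 40.1, 99.4]
force: [0.2, 1.2, 0.7]
gripper_width: 45.2
gripper_force: 0.0
```

```bash
python3 - <<'E'
from h import *
s=env.state();print(s["time_s"],s["ee_pos"],s["ee_rot"],s["gripper_width"],s["qpos"])
e=ext("wrist");im,d=optics.grab_frame("wrist");save("w4",im)
A=cloud("wrist",d,np.ones((400,640),bool),e)
q=A[(A[:,2]>18)&(A[:,2]<38)&(abs(A[:,0]-487)<70)&(A[:,1]>105)&(A[:,1]<270)]
print(len(q),cv2.minAreaRect(q[:,:2].astype(np.float32)))
for q in optics.place_of("wrist","drawer_tongue")[:2]:print(q,onz("wrist",q["at"],22,e))
E
```

```text
11.95 [464.55124194 310.04010607 100.03243716] [-179.43392392   40.07483249   99.42973634] 45.24790947987948 [ 49.48586814  36.45533827  88.47513442 -29.2398162   84.70558794
  50.86438839]
1584 ((478.22515869140625, 236.8255615234375), (110.48492431640625, 43.602970123291016), 9.48089599609375)
{'at': [321.6, 200.3], 'conf': 0.71} [[474.97313137 242.74396111  22.        ]]
{'at': [362.0, 269.2], 'conf': 0.4} [[560.88748241  82.59147296  22.        ]]
```

View pics/w4.png

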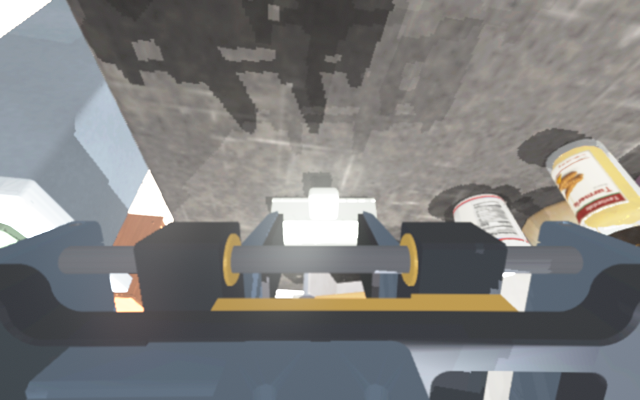

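The wrist view shows the tongue at (322,200), centred between the fingers. Depth confirms the tray pose. I'll approach along the tool axis.

Request:
send_rows([
  [[0,0,0,0.0142,-0.075,-0.083,-0.05],[0,0,0,0.0142,-0.075,-0.083,-0.05],[0,0,0,0.0142,-0.075,-0.083,-0.05],[0,0,0,0.0142,-0.075,-0.083,-0.05],[0,0,0,0.007,-0.04,-0.04,-0.05],[0,0,0,0,0,0,-0.05],[0,0,0,0,0,0,-0.05]],
])

```text
time_s: 12.75
ee_pos: [478.9, 243.0, 28.3]
ee_rot: [-179.8, 39.8, 99.0]
force: [-0.4, -0.2, -0.7]
gripper_width: 47.9
gripper_force: 0.0
```

Request:
send_rows([
  [[0,0,0,0,-0.02,-0.036,0],[0,0,0,0,-0.02,-0.034,0],[0,0,0,0,0,0,0.2],[0,0,0,0,0,0,1],[0,0,0,0,0,0,1],[0,0,0,0,0,0,1],[0,0,0,0,0,0,1],[0,0,0,0,0,0,1]],
], grip_force=20)

```text
time_s: 13.55
ee_pos: [478.3, 235.1, 13.4]
ee_rot: [-179.7, 39.8, 99.2]
force: [0.9, -0.3, -1.4]
gripper_width: 28.1
gripper_force: 20.0
```

Request:
send_rows([
  [[0,0,0.03,0,0,0,1],[0,0,0.04,0,0,0,1],[0,0,0.04,0.002,0,0,1],[0,0,0.04,0.002,-0.003,0,1],[0,0,0.039,0,0,0,1],[0,0,0,0,0,0,1],[0,0,0,0,0,0,1]],
])

```text
time_s: 14.25
ee_pos: [478.7, 234.3, 13.4]
ee_rot: [-179.7, 39.8, 116.2]
force: [-1.0, 0.0, -1.4]
gripper_width: 28.3
gripper_force: 20.0
```

```bash
python3 - <<'E'
from h import *
s=env.state();print(s["time_s"],s["ee_pos"],s["ee_rot"],s["force"])
C=np.array([575.5,39.1]);a=np.radians(-63.75);xh=np.array([np.cos(a),np.sin(a)]);yh=np.array([-xh[1],xh[0]])
for c in("side","top"):
    im,d=optics.grab_frame(c);A=cloud(c,d,np.ones((400,640),bool))
    for r in optics.silhouettes(c,"drip_drawer")[:1]:
        m=cv2.erode(r["mask"].astype(np.uint8),np.ones((2,2)))>0
        A=cloud(c,d,m);A=A[(A[:,2]>2)&(A[:,2]<40)];D=A[:,:2]-C;print(c,r["conf"],len(A),cv2.minAreaRect(A[:,:2].astype(np.float32)),"x",np.percentile(D@xh,[.5,99.5]),"y",np.percentile(D@yh,[.5,99.5]))
E
```

```text
14.25 [478.71681339 234.30773662  13.42962387] [-179.70720514   39.84626085  116.16707714] [-1.04020209  0.02056636 -1.39743786]
side 0.64 1158 ((501.77752685546875, 186.8437957763672), (112.8405532836914, 137.05581665039062), 25.758583068847656) x [-228.80498159  -98.35579682] y [-57.14149154  53.97123774]
top 0.63 1370 ((498.76922607421875, 191.61917114257812), (109.74810791015625, 141.91961669921875), 26.180570602416992) x [-239.27375104 -100.68639403] y [-56.18957708  53.20119357]
```

Request:
send_rows([
  [[0,0,0.001,0.025,-0.035,0,1],[0,0,0,0.037,-0.075,0,1],[0,0,0,0.037,-0.075,0,1],[0,0,0,0.037,-0.075,0,1],[0,0,0,0.037,-0.075,0,1],[0,0,0,0.03,-0.06,0,1],[0,0,0,0.02,-0.041,0,1],[0,0,0,0,0,0,1],[0,0,0,0,0,0,1]],
])

```text
time_s: 15.35
ee_pos: [523.6, 146.8, 13.3]
ee_rot: [-179.7, 39.9, 116.2]
force: [-0.2, -0.7, -2.0]
gripper_width: 27.5
gripper_force: 20.0
```

Request:
send_rows([
  [[0,0,0,0.024,-0.05,0,1],[0,0,0,0.029,-0.058,0,1],[0,0,0,0.026,-0.053,0,1],[0,0,0,0.017,-0.035,0,1],[0,0,0,0.01,-0.02,0,1],[0,0,0,0,0,0,1],[0,0,0,0,0,0,1]],
])

```text
time_s: 16.05
ee_pos: [544.8, 103.6, 13.3]
ee_rot: [-179.7, 39.9, 116.2]
force: [0.3, -0.6, -1.3]
gripper_width: 27.8
gripper_force: 20.0
```

Request:
send_rows([
  [[0,0,0,0.0045,-0.009,0,1],[0,0,0,0.0045,-0.009,0,1],[0,0,0,0.0045,-0.009,0,1],[0,0,0,0.0045,-0.009,0,1],[0,0,0,0.0022,-0.0045,0,1],[0,0,0,0,0,0,1]],
])

```text
time_s: 16.65
ee_pos: [549.0, 95.6, 13.4]
ee_rot: [-179.7, 39.9, 116.3]
force: [-0.3, -0.3, -1.0]
gripper_width: 27.8
gripper_force: 20.0
```

Request:
send_rows([
  [[0,0,0,0.0022,-0.0045,0,1],[0,0,0,0.0022,-0.0045,0,1],[0,0,0,0.0022,-0.0045,0,1],[0,0,0,0,0,0,1]],
])

```text
time_s: 17.05
ee_pos: [549.3, 95.0, 13.3]
ee_rot: [-179.8, 39.7, 116.2]
force: [-9.0, 10.9, 4.2]
gripper_width: 27.6
gripper_force: 20.0
```

Request:
send_rows([
  [[0,0,0,0,0,0,0.2],[0,0,0,0,0,0,0],[0,0,0,0,0,0,0],[0,0,0,0,0,0,0],[0,0,0,-0.0284,0.0577,0.0766,0],[0,0,0,-0.0568,0.115,0.153,0],[0,0,0,-0.0568,0.115,0.153,0],[0,0,0,-0.0568,0.115,0.153,0],[0,0,0,-0.0568,0.115,0.153,0],[0,0,0,-0.0284,0.0577,0.1,0],[0,0,0,0,0,0,0]],
])

```text
time_s: 18.15
ee_pos: [494.4, 210.3, 173.7]
ee_rot: [179.8, 39.8, 116.1]
force: [0.3, -1.0, -0.3]
gripper_width: 45.4
gripper_force: 0.0
```

```bash
python3 - <<'E'
from h import *
s=env.state();print(s["time_s"],s["ee_pos"],s["ee_rot"],s["force"],s["gripper_width"])
C=np.array([575.5,39.1]);a=np.radians(-63.75);xh=np.array([np.cos(a),np.sin(a)]);yh=np.array([-xh[1],xh[0]])
ims=[]
for c in("side","top"):
    im,d=optics.grab_frame(c);ims.append(im)
    A=cloud(c,d,np.ones((400,640),bool));D=A[:,:2]-C;x=D@xh;y=D@yh
    t=(A[:,2]>20)&(A[:,2]<36)&(abs(y)<22)&(x<-50)&(x>-130);print(c,"tongue x",np.percentile(x[t],[.5,99]) if t.sum() else None,t.sum(),"want -85", np.percentile(y[t],[1,99]))
    for lo,hi in((182,197),(200,218)):
        w=A[(A[:,2]>lo)&(A[:,2]<hi)&(abs(x)<78)&(abs(y)<90)];X=np.c_[w[:,:2]-C,np.ones(len(w))];print(lo,np.linalg.lstsq(X,w[:,2],rcond=None)[0])
save("end",np.vstack([cv2.resize(ims[0][150:350,230:470],(640,400))[:400],np.zeros((1,640,3),np.uint8)]));save("endt",cv2.resize(ims[1][100:290,280:480],(600,570)))
E
```

```text
18.15 [494.37127556 210.33134631 173.66212257] [179.82289     39.77328011 116.07809967] [ 0.32357441 -0.96153058 -0.28040562] 45.44904338167352
side tongue x [-62.73852639 -56.63759764] 22 want -85 [-13.84694523  10.53419971]
182 [-3.79494474e-03 -2.66360498e-03  1.88967315e+02]
200 [-4.45230687e-03  2.45916384e-03  2.12183209e+02]
top tongue x [-85.73378267 -50.79179807] 77 want -85 [-12.64060963  14.4115371 ]
182 [ 2.32571008e-03 -7.83724630e-04  1.89375703e+02]
200 [-1.91158125e-03  2.39122947e-03  2.13345090e+02]
```

View pics/end.png

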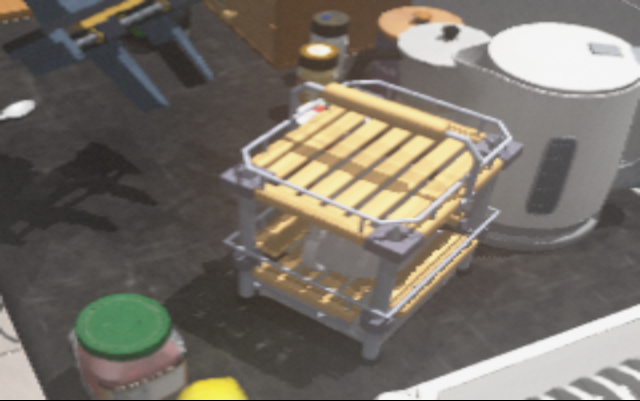

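View pics/endt.png

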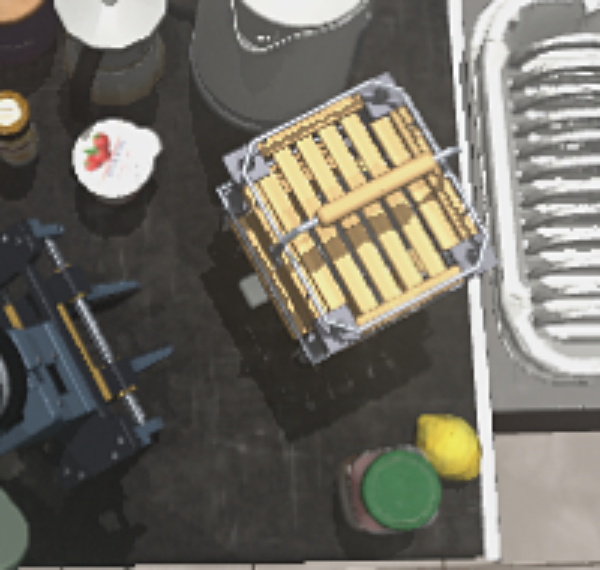

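The side crop shows the tier level on its posts at about (380,170). The top crop shows the tongue poking out of the bay mouth at (255,290), and its end measures -85.7 mm against -85 mm for home. Nothing is touched, so I'll hand in.

```bash
python3 -c "
from workcell import env
print(env.job_done())"
```

```text
the job is handed in; nothing more can be done
None
```

The job is handed in at about 18 s: the upper tier sits level on all four posts, the drip tray is against its stop with the tongue pointing out, and the arm has let go and is clear of everything.

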